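Draw back and hold the follower of a grease gun in the vise

TASK

The barrel of the compact grease gun lies in the bench vise with its head off, ready for a new cartridge, but the catch for its spring-loaded follower rod is worn out. Draw the rod out by its black T-handle until the whole red ring has just come out of the end cap, and finish still holding it there with the gripper, for a mate to slip the cartridge in. Be gentle, with a light grip and no yanking, since the thin barrel is only nipped in the soft jaws, and leave the new cartridge, the gun's head and the spray can as they are.

Things in the scene. Friction and masses are not known exactly. Their poses are not given: they have to be found in the camera images.
- vise: blue swivel bench vise fixed to the bench, 160 x 290 mm, highest point z 173 mm, gripping the gun's level yellow barrel (dia 40 mm). Origin: on the bench under the jaws' middle. x runs along the barrel: the rod is drawn out along -x; y along the vise screw; z up. Barrel and rod axis at y 0, z 150 mm. Dark end cap (dia 45 mm) x -68 to -90 mm, its steel bush (dia 18 mm) to -95 mm
- cap_face (a point): centre of the rear face of the end cap's bush, where the rod comes out: (-95, 0, 150) mm in the vise's frame; axes as the vise. It does not move. Between here and the T-bar there is nothing under or beside the rod for 60 mm
- t_bar (a point): middle of the black T-handle on the rod's end. Its bar lies level across the rod (along the vise's y), 64 mm long, 15 mm thick (18 at the end beads). At rest its centre is 50 mm out from cap_face along the vise's -x, with 42 mm of bare steel rod, 10 mm thick, between bar and bush: a finger can pass down on either side of the rod there and pull on the bar. Axes as the vise
- red_ring (a point): middle of the red ring, 12 mm wide, painted on the steel rod 129 mm from the T-bar's centre. At rest it is hidden in the barrel, 79 mm inside cap_face; the whole ring is just out when its middle is 6 mm outside cap_face
- rod (a joint): how far the rod is drawn out, m: 0 at rest; 0.073 when the red ring begins to show; 0.085 when the whole ring is just out (T-bar centre then 135 mm from cap_face); end stop at 0.125. A spring always pulls it back: about 8 N at 0, 16 N at 0.085, 19 N at 0.125. A grip of 5 to 20 N per finger is plenty
- cartridge: new grease cartridge standing on the bench: white tube with blue label and red caps, diameter 39 mm, 130 mm high, 0.11 kg. Origin: centre of its underside; z up
- gun_head: the gun's aluminium head with its black pistol grip, lying on its side on the bench, about 190 x 125 mm, 47 mm high, 0.45 kg. Origin: on the bench under the aluminium block; collar to -x, spout to +x, grip to +y
- spray_can: yellow spray can with black label and red cap standing on the bench, diameter 65 mm, 184 mm high, 0.40 kg. Origin: centre of its underside; z up

How it is judged:
At the end, for the whole second after the job is handed in: At the end, and through the second after it, the fingers still hold the rod (pressing on it with more than 5 N) drawn out 83 to 99 mm: the whole red ring out of the end cap (to within 2 mm) and no more than 14 mm clear of it; cartridge, gun head and spray can within 20 mm of where they stood (value of joint rod between 0.083 and 0.099 m and contact force between the fingers and vise above 5 N and distance of each of cartridge, gun_head, spray_can from where it was at the start of the episode below 0.02 m); the arm keeps its last pose, push and grip.
It fails at once if the fingers squeeze and pull the gun with more than 55 N, both fingers together (contact force between the fingers and vise above 55 N).
It fails at once if the cartridge is knocked over or shoved (distance of cartridge from where it was at the start of the episode above 0.03 m or angle between cartridge's own z axis and vertical above 0.35 rad).
It fails at once if the gun head is shoved (distance of gun_head from where it was at the start of the episode above 0.03 m).
It fails at once if the spray can is knocked over or shoved (distance of spray_can from where it was at the start of the episode above 0.03 m or angle between spray_can's own z axis and vertical above 0.35 rad).
It also fails if it takes over 35 s, if anything falls off the work surface, if the arm or the gripper's body presses on something with over 40 N, if the wrist force passes 120 N, or if a joint passes its speed limit or range.

ROBOT

A 7-joint arm with a two-finger parallel gripper is mounted at the origin on the work surface. World frame = base frame: x ahead of the robot, y to its left, z up, the work surface at z = 0. Lengths are in m, angles in rad, forces in N, time in s.
With the tool pointing down it reaches from about 0.425 to 1.025 m from the base axis. Payload 3.6 kg.
Tool frame: the origin (TCP) lies midway between the tips of the shut fingers; the grasp point (between the pads) lies 19 mm behind it; z points along the fingers, x is the direction in which the jaws open and shut, and the axes are right-handed (so a half turn about z gives the same grasp; the last joint's range is limited). The gripper opens to 85 mm and grips with 20 to 120 N. Pads are 22 mm wide; open, the fingers measure 114 mm over their backs; the gripper's body (76 mm by 85 mm) begins 54 mm behind the grasp point. The pads swing forward as they close: fully open they stand 13 mm farther back than shut.
Start: joints at [1.143, 0.591, 0.048, 1.609, -0.033, 0.943, -0.034], TCP at [0.238, -0.685, 0.231] pointing down, gripper open.
Joint ranges: [-2.69, 2.69], [-0.47, 2.24], [-1.27, 1.36], [0.19, 2.51], [-1.53, 4.68], [0.08, 2.07], [-3.09, 3.09]. Speed limits (rad/s): [2.57, 2.57, 3.14, 3.14, 3.14, 3.14, 3.14].

INTERFACE

Orientations are given as a unit quaternion [w, x, y, z].
In Python, from workcell import get_state, grab_frame, camera_model, close_job gives the robot as it stands.
- The arm moves only by the tool drive_tool, never from a script. Its argument "steps" is a list of rows, each a list of 3 entries, a list of its own where there are three numbers: the shift along the tool's x, y, z in cm, then the turn, a rotation vector about the tool's x, y, z in degrees, then the closure, from 0 (fully open) to 1 (shut). A call has 1 to 20 rows; each row is the pose to reach, as a shift and turn from the pose commanded when the call began, along the tool's axes at that moment; what a row does not reach only later rows make up. A row lasts 1/8 s, in which the tool goes at most 62.5 mm and 10.7 degrees, less where a joint would pass 70% of its speed; a pose out of reach is approached as far as the arm can. A call with a gripper value outside its range is refused whole. The fingers move at their own pace and stop on an object; "squeeze" is the grip in N (left out, the last holds). Time passes only in rows, so rows that repeat a pose let the fingers close. It gives the time, the measured TCP pose, the force and the opening at its end, in the units of the state.
- get_state(): the state, without advancing time (a new reading comes with each control period).
- grab_frame(name): name is "scene" or "top" or "wrist"; returns the picture (384x512x3 uint8, blue, green, red); there is no depth.
- camera_model(name): a dict with "fov_y" (degrees; the focal length in pixels is half the picture's height over the tangent of half this angle, whatever the lens; pixels are square), "cx", "cy" (the principal point, pixels), "eye" and "rotation" of the camera in the world; the wrist camera has in their place "hand_eye" (4x4, takes a point from camera to tool coordinates, whose origin is the TCP and whose axes are the tool frame's). Camera axes: x right, y down, z forward; pixel columns grow to the right and rows downward; lengths in m; the calibration is good to about 2 mm. A picture is of the moment at which its call begins: read the wrist's pose just before it. camera_model takes no time and is no camera call.
- close_job(): hands the job in, once; it reports no verdict.
The state is a dict: "t": time; "joint_pos": joint angles; "qvel": joint speeds; "joint_torque": joint torques, N m; "position": TCP position; "tcp_rot": TCP orientation; "ft_force": force on the tool from outside, world axes, zero at the start; "ft_torque": the same for the moment, N m; "opening": finger opening in m.
Only numpy, scipy, OpenCV 4.12 (cv2) and the standard library are available. Lean on these libraries where they do the work, as an engineer would, in place of code of your own. Each camera call takes 0.05 s, during which the arm holds its last target. There are 200 camera calls.

## Working session

There is one attempt and no reset: what is moved stays moved. The work goes in short steps, Python scripts to look and compute and a tool call to move; the robot and the scene stay as the last step left them, time stands still between calls to the robot, and variables do not carry over. Pictures are saved under pics/ and viewed, about 8 in all and at most 12, crops included, and the job is handed in when it is done.

Besides the shell and the picture viewer there is one more tool, called after ">>>" as name([rows], argument=value, ...), one row to a line, values as JSON. drive_tool: Moves the arm, as the interface text tells. Its arguments: {"type":"object","properties":{"steps":{"type":"array","items":{"type":"array"}},"squeeze":{"type":"number"}},"required":["steps"]}

```bash
mkdir -p pics
python3 - <<'E'
from workcell import *
import cv2,numpy as np
s=get_state();print(s)
for n in("scene","top"):
    f=grab_frame(n);cv2.imwrite(f"pics/{n}0.png",f);print(n,camera_model(n))
print(camera_model("wrist"))
E
```

```text
{'t': 0.0, 'joint_pos': array([ 1.14350261,  0.59212919,  0.04829078,  1.60987669, -0.03329356,
        0.94266071, -0.0337014 ]), 'qvel': array([ 2.12176758e-04, -5.04474166e-04, -7.41525428e-04, -1.90961054e-04,
       -9.20047656e-04, -8.26245850e-04, -9.20652442e-05]), 'joint_torque': array([-8.67218278e-04, -5.48691344e+01,  1.54636357e+00, -1.98126411e+01,
        9.41995124e-03,  8.82872584e-03,  1.05780408e-06]), 'position': array([ 0.23726317, -0.68418247,  0.23011308]), 'tcp_rot': array([-6.04169801e-04,  8.14773610e-01, -5.79778127e-01, -9.60512521e-04]), 'ft_force': array([ 0.31241072, -0.12803757,  0.1124938 ]), 'ft_torque': array([ 0.04869758, -0.0260226 ,  0.05470747]), 'opening': 0.08525139624904568}
scene {'fov_y': 46.57062138936202, 'cx': 249.9300096694056, 'cy': 191.15093534114374, 'eye': array([ 1.33351086, -0.40166633,  0.68169718]), 'rotation': array([-0.3940011 ,  0.76645732,  0.44731813, -0.23919197])}
top {'fov_y': 56.955142162471034, 'cx': 257.4261693679281, 'cy': 195.56159252363392, 'eye': array([ 0.49487502, -0.01724374,  0.88054788]), 'rotation': array([ 0.07663245, -0.69824695,  0.70970433, -0.0538371 ])}
{'fov_y': 60.81753315988424, 'cx': 258.2138146770911, 'cy': 196.55602669495727, 'hand_eye': array([[ 9.99999156e-01, -1.27318016e-03,  2.59827226e-04,
         2.77374641e-05],
       [ 1.14190558e-03,  9.56456330e-01,  2.91873235e-01,
        -7.38524178e-02],
       [-6.20120608e-04, -2.91872692e-01,  9.56456976e-01,
        -1.42479664e-01],
       [ 0.00000000e+00,  0.00000000e+00,  0.00000000e+00,
         1.00000000e+00]])}
```

View pics/scene0.png

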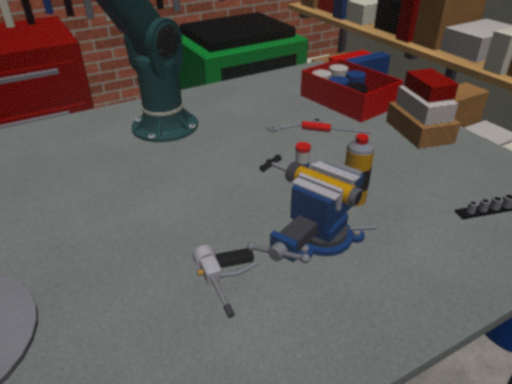

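View pics/top0.png

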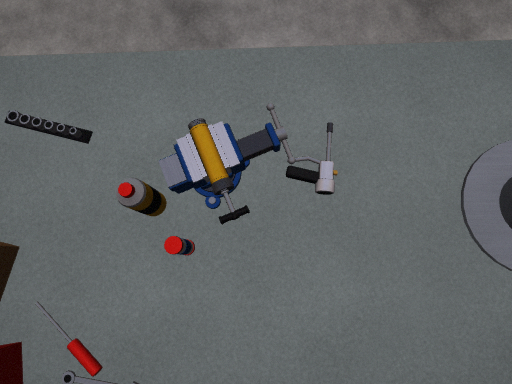

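Top view: T-bar at about (234,214), its ends at (221,220) and (247,208), barrel from there to (197,124). The cartridge (175,245) and can (125,190) are on the left. Scene view: T-bar at about (271,163).

```bash
cat > h.py <<'E'
import cv2,numpy as np
from scipy.spatial.transform import Rotation as R
from workcell import *
def q(w): return R.from_quat(np.roll(w,-1))
def cam(n,s=None):
    c=camera_model(n);f=192/np.tan(np.radians(c['fov_y']/2))
    if n=="wrist":
        T=np.array(c['hand_eye']);A=q(s['tcp_rot']).as_matrix()
        return f,c['cx'],c['cy'],A@T[:3,:3],A@T[:3,3]+s['position']
    return f,c['cx'],c['cy'],q(c['rotation']).as_matrix(),np.array(c['eye'])
def ray(C,u,v):
    f,cx,cy,M,e=C;d=M@np.array([(u-cx)/f,(v-cy)/f,1]);return e,d/np.linalg.norm(d)
def onz(C,u,v,z):
    e,d=ray(C,u,v);return e+d*(z-e[2])/d[2]
def proj(C,p):
    f,cx,cy,M,e=C;x=M.T@(np.asarray(p)-e);return np.array([cx+f*x[0]/x[2],cy+f*x[1]/x[2]])
def tri(rs):
    A=sum(np.eye(3)-np.outer(d,d) for e,d in rs);b=sum((np.eye(3)-np.outer(d,d))@e for e,d in rs);return np.linalg.solve(A,b)
E
python3 - <<'E'
from h import *
T=cam("top");S=cam("scene");pt=[]
for n,C,(a,b,c,d) in(("top",T,(212,200,256,228)),("scene",S,(256,150,284,176))):
    f=cv2.imread(f"pics/{n}0.png")[b:d,a:c]
    m=(f.max(2)<45).astype(np.uint8);k,l,st,ce=cv2.connectedComponentsWithStats(m)
    i=1+st[1:,4].argmax();r=cv2.minAreaRect(cv2.findNonZero((l==i).astype(np.uint8)))
    print(n,st[i],ce[i]+[a,b],r);pt.append((ce[i]+[a,b],r))
    if n=="top":
        bp=cv2.boxPoints(r)+[a,b]; print([onz(C,*p,.15).round(4) for p in bp])
p=tri([ray(T,*pt[0][0]),ray(S,*pt[1][0])]);print("tbar",p,onz(T,*pt[0][0],.15),proj(S,p),pt[1][0])
f=cv2.imread("pics/top0.png");h=cv2.cvtColor(f,cv2.COLOR_BGR2HSV)
m=cv2.inRange(h,(15,140,60),(32,255,255));m[:, :180]=0;m[:, 260:]=0;m[195:]=0
k=cv2.findNonZero(m);r=cv2.minAreaRect(k);print("barrel",r);
L=cv2.fitLine(k,2,0,.01,.01).ravel();w=[onz(T,L[2]+t*L[0],L[3]+t*L[1],.17) for t in(-25,25)];dd=w[1]-w[0];print(w,np.degrees(np.arctan2(dd[1],dd[0])))
for nm,u,v,z in(("cart top",174,245,.13),("can top",125,190,.184),("head",326,177,.02)):print(nm,onz(T,u,v,z))
a=cv2.resize(f[80:270,100:290],None,fx=3,fy=3,interpolation=cv2.INTER_CUBIC);cv2.imwrite("pics/crop.png",a)
E
```

```text
top [  7   6  31  18 218] [233.7706422  214.55963303] ((21.896549224853516, 14.741378784179688), (7.984900951385498, 30.454038619995117), 68.19859313964844)
[array([0.5884, 0.0878, 0.15  ]), array([0.6112, 0.0285, 0.15  ]), array([0.5955, 0.0225, 0.15  ]), array([0.5728, 0.0815, 0.15  ])]
scene [ 5  6 19 15 77] [269.36363636 162.94805195] ((13.649866104125977, 12.490715980529785), (4.841246604919434, 21.6310977935791), 55.491477966308594)
tbar [0.59178756 0.05406256 0.14859115] [0.59233588 0.05537487 0.15      ] [270.06132778 162.83342364] [269.36363636 162.94805195]
barrel ((208.0961456298828, 152.01922607421875), (60.26725387573242, 18.547954559326172), 67.61986541748047)
[array([0.77415178, 0.12826602, 0.17      ]), array([0.67199005, 0.08677393, 0.17      ])] -157.8959025720497
cart top [0.53222895 0.18448225 0.13      ]
can top [0.64205057 0.27390192 0.184     ]
head [ 0.69956603 -0.16136265  0.02      ]
```

View pics/crop.png

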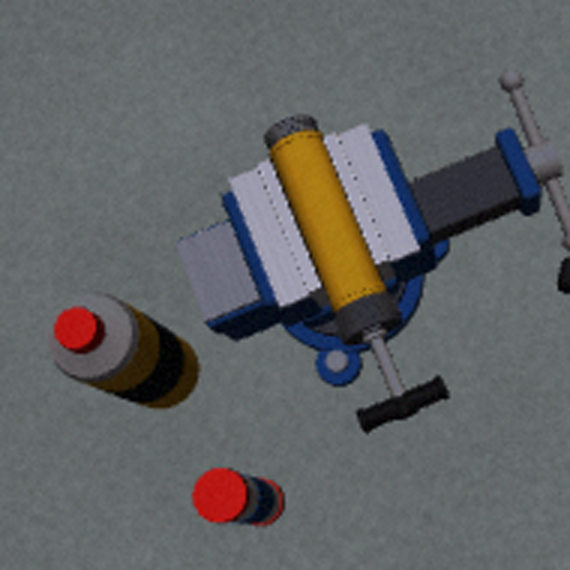

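>>> drive_tool([
  [[-1.2,-1.2,-1],[0,0,0],0],
  [[-3.5,-3.6,-2],[0,0,0],0],
  [[-6.4,-6.7,-3],[0,0,0],0.1],
  [[-9.9,-10.3,-4],[0,0,0],0.3],
  [[-13.4,-13.9,-5],[0,0,-1],0.5],
  [[-16.9,-17.5,-5],[0,0,-1],0.5],
  [[-20.4,-21.2,-5],[0,0,-2],0.5],
  [[-23.9,-24.8,-5],[0,0,-2.6],0.5],
  [[-27.4,-28.4,-5],[0,0,-2.6],0.5],
  [[-30.9,-32.1,-5],[0,0,-2.6],0.5],
  [[-34.4,-35.7,-5],[0,0,-2.6],0.5],
  [[-37.9,-39.3,-5],[0,0,-2.6],0.5],
  [[-41.4,-43,-5],[0,0,-2.6],0.5],
  [[-44.9,-46.6,-5],[0,0,-2.6],0.5],
  [[-48.4,-50.2,-5],[0,0,-2.6],0.5],
  [[-51.9,-53.8,-5],[0,0,-2.6],0.5],
  [[-54.8,-56.9,-5],[0,0,-2.6],0.5],
  [[-57.1,-59.3,-5],[0,0,-2.6],0.5],
  [[-58.3,-60.5,-5],[0,0,-2.6],0.5],
  [[-58.3,-60.5,-5],[0,0,-2.6],0.5],
], squeeze=20)

```text
t: 2.6
position: [0.6177, 0.0654, 0.2815]
tcp_rot: [-0.0, 0.828, -0.56, -0.0]
ft_force: [-0.3, 0.2, -0.4]
opening: 0.0428
```

Run:
```python
from h import *
s=get_state();f=grab_frame("wrist");C=cam("wrist",s);cv2.imwrite("pics/w1.png",f)
print({k:np.round(s[k],4) for k in("t","position","tcp_rot","opening","ft_force")})
print("pred tbar px",proj(C,[.592,.0548,.15]),"tool x",q(s['tcp_rot']).as_matrix().T.round(3)[:2])
np.savez("w1.npz",**s)
```

```text
{'t': np.float64(2.6), 'position': array([0.6177, 0.0654, 0.2815]), 'tcp_rot': array([-0.000e+00,  8.284e-01, -5.602e-01, -1.000e-04]), 'opening': np.float64(0.0428), 'ft_force': array([-0.3141,  0.2039, -0.394 ])}
pred tbar px [258.49759314 215.87173848] tool x [[ 0.372 -0.928 -0.   ]
 [-0.928 -0.372  0.   ]]
```

View pics/w1.png

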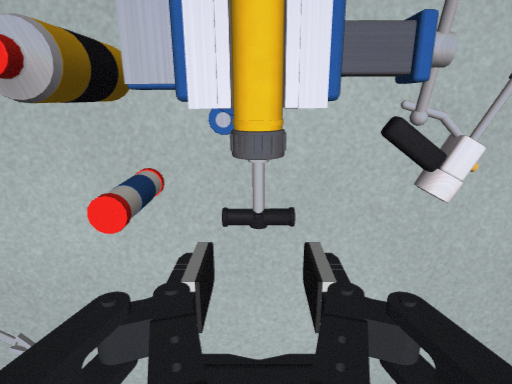

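The T-bar shows at (258,216), which matches the prediction, and the rod is vertical in the picture, so the tool is aligned. Next I go down into the gap between bar and bush and bring the fingers in around the rod without squeezing it.

>>> drive_tool([
  [[0,0,1],[0,0,0],0.5],
  [[0,0,3],[0,0,0],0.5],
  [[0,0,5],[0,0,0],0.5],
  [[0,0,7],[0,0,0],0.5],
  [[0,0,9],[0,0,0],0.5],
  [[0,0,11],[0,0,0],0.5],
  [[0,0,13],[0,0,0],0.5],
  [[0,0,14.3],[0,0,0],0.5],
  [[0,0,14.8],[0,0,0],0.5],
  [[0,0,14.8],[0,0,0],0.6],
  [[0,0,14.8],[0,0,0],0.7],
  [[0,0,14.8],[0,0,0],0.8],
  [[0,0,14.8],[0,0,0],0.82],
  [[0,0,14.8],[0,0,0],0.82],
], squeeze=20)

```text
t: 4.4
position: [0.6182, 0.0641, 0.1335]
tcp_rot: [-0.0, 0.828, -0.561, 0.0]
ft_force: [-0.4, 0.2, -0.5]
opening: 0.0154
```

Run:
```python
from h import *
s=get_state();f=grab_frame("wrist");cv2.imwrite("pics/w2.png",f)
print({k:np.round(s[k],4) for k in("t","position","opening","ft_force")})
```

```text
{'t': np.float64(4.4), 'position': array([0.6182, 0.0641, 0.1335]), 'opening': np.float64(0.0154), 'ft_force': array([-0.3784,  0.2005, -0.5412])}
```

View pics/w2.png

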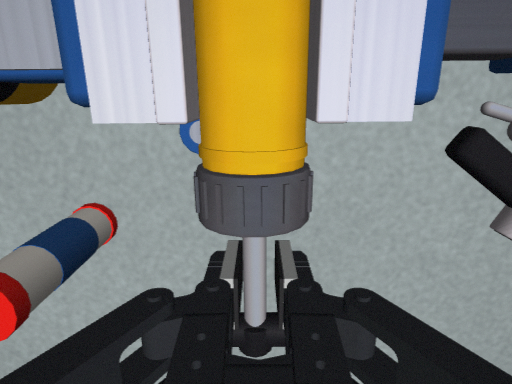

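The rod at about x 255 lies between the fingers with clearance on both sides. Now a slow pull to find the contact.

>>> drive_tool([
  [[0,0.4,0],[0,0,0],0.82],
  [[0,0.7,0],[0,0,0],0.82],
  [[0,0.9,0],[0,0,0],0.82],
  [[0,1.1,0],[0,0,0],0.82],
  [[0,1.3,0],[0,0,0],0.82],
  [[0,1.6,0],[0,0,0],0.82],
  [[0,2.0,0],[0,0,0],0.82],
  [[0,2.0,0],[0,0,0],0.82],
], squeeze=20)

```text
t: 5.45
position: [0.6042, 0.0586, 0.134]
tcp_rot: [-0.004, 0.828, -0.561, 0.003]
ft_force: [8.0, 2.3, -5.8]
opening: 0.0155
```

>>> drive_tool([
  [[0,0.4,0],[0,0,0],0.82],
  [[0,0.9,0],[0,0,0],0.82],
  [[0,1.4,0],[0,0,0],0.82],
  [[0,1.9,0],[0,0,0],0.82],
  [[0,2.4,0],[0,0,0],0.82],
  [[0,2.9,0],[0,0,0],0.82],
  [[0,3.4,0],[0,0,0],0.82],
  [[0,3.9,0],[0,0,0],0.82],
  [[0,4.4,0],[0,0,0],0.82],
  [[0,4.9,0],[0,0,0],0.82],
  [[0,5.4,0],[0,0,0],0.82],
  [[0,5.9,0],[0,0,0],0.82],
  [[0,6.4,0],[0,0,0],0.82],
  [[0,6.9,0],[0,0,0],0.82],
  [[0,7.3,0],[0,0,0],0.82],
  [[0,7.5,0],[0,0,0],0.82],
  [[0,7.5,0],[0,0,0],0.82],
  [[0,7.5,0],[0,0,0],0.82],
])

```text
t: 7.7
position: [0.5399, 0.0326, 0.1349]
tcp_rot: [-0.008, 0.828, -0.56, 0.007]
ft_force: [14.0, 5.3, -11.3]
opening: 0.0156
```

Run:
```python
from h import *
s=get_state();f=grab_frame("wrist");cv2.imwrite("pics/w3.png",f)
d=np.array([-.928,-.372]);print({k:np.round(s[k],4) for k in("t","position","opening","ft_force","tcp_rot")},"moved",(s['position'][:2]-[.6182,.0641])@d)
```

```text
{'t': np.float64(7.7), 'position': array([0.5399, 0.0326, 0.1349]), 'opening': np.float64(0.0156), 'ft_force': array([ 13.9967,   5.2839, -11.3236]), 'tcp_rot': array([-0.0084,  0.8282, -0.5603,  0.0067])} moved 0.08435436295318652
```

View pics/w3.png

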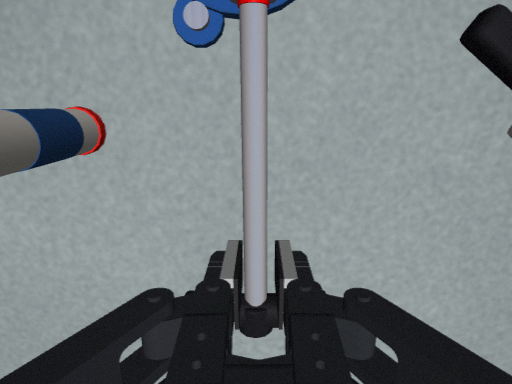

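The near edge of the red ring is just in view at the top (row ~4), and the hook is stable. I'll measure the rod from the ring and from the scene camera.

Run:
```python
from h import *
s=get_state();f=cv2.imread("pics/w3.png");C=cam("wrist",s)
h=cv2.cvtColor(f,cv2.COLOR_BGR2HSV);m=((h[...,0]<8)|(h[...,0]>172))&(h[...,1]>150)&(h[...,2]>80)
m[:, :220]=0;m[:,290:]=0;ys,xs=np.nonzero(m);print(ys.max(),np.bincount(ys),f[:9,254])
d=np.array([-.928,-.372]);b0=np.array([.592,.0548])
e=onz(C,254,ys.max()+.5,.155)[:2];print("rod from ring near edge",(e-b0)@d+.123)
g=grab_frame("scene");S=cam("scene")
for r in(.07,.075,.08):print(r,[proj(S,[*(b0+d*(r-k)),.15]).round(1) for k in(0,.05,.123,.135)])
cv2.imwrite("pics/s3.png",cv2.resize(g[130:230,200:320],None,fx=5,fy=5,interpolation=cv2.INTER_CUBIC))
```

```text
5 [32 32 23 11  6  1] [[ 34  35 241]
 [ 34  36 240]
 [ 88  78 126]
 [172 154 152]
 [177 158 154]
 [178 159 155]
 [176 159 153]
 [178 160 154]
 [178 160 155]]
rod from ring near edge 0.07667696092760362
0.07 [array([246.7, 152.8]), array([263.5, 159.5]), array([289.5, 169.9]), array([294. , 171.7])]
0.075 [array([245.1, 152.1]), array([261.7, 158.8]), array([287.7, 169.2]), array([292.1, 171. ])]
0.08 [array([243.4, 151.5]), array([260. , 158.1]), array([285.8, 168.4]), array([290.2, 170.2])]
```

View pics/s3.png

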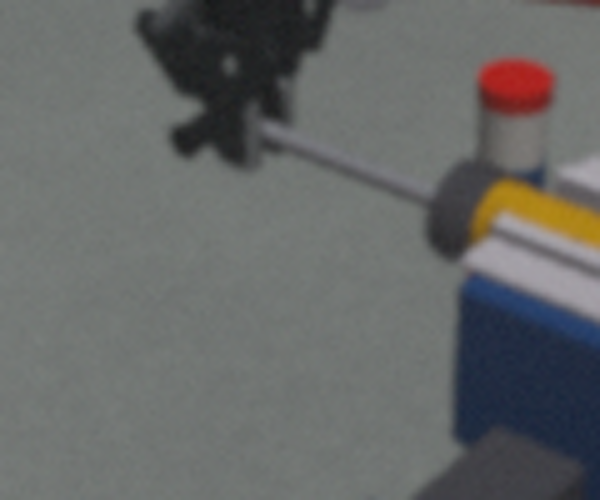

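Rod is at about 0.076. I need about 15 mm more to reach 0.091, the middle of the window.

>>> drive_tool([
  [[0,0.3,0],[0,0,0],0.82],
  [[0,0.7,0],[0,0,0],0.82],
  [[0,1.1,0],[0,0,0],0.82],
  [[0,1.4,0],[0,0,0],0.82],
  [[0,1.6,0],[0,0,0],0.82],
  [[0,1.6,0],[0,0,0],0.82],
  [[0,1.6,0],[0,0,0],0.82],
  [[0,1.6,0],[0,0,0],0.82],
])

```text
t: 8.8
position: [0.5264, 0.0272, 0.1352]
tcp_rot: [-0.009, 0.828, -0.56, 0.008]
ft_force: [15.8, 4.8, -11.0]
opening: 0.0153
```

Run:
```python
from h import *
s=get_state();w=grab_frame("wrist");g=grab_frame("scene");t=grab_frame("top")
d=np.array([-.928,-.372]);b0=np.array([.592,.0548])
print({k:np.round(s[k],4) for k in("t","position","opening","ft_force")},"moved",(s['position'][:2]-[.6182,.0641])@d)
C=cam("wrist",s);h=cv2.cvtColor(w,cv2.COLOR_BGR2HSV);m=((h[...,0]<8)|(h[...,0]>172))&(h[...,1]>150)&(h[...,2]>80)
m[:,:220]=0;m[:,290:]=0;ys=np.nonzero(m)[0];print("wrist red rows",np.bincount(ys) if len(ys) else None)
S=cam("scene");T=cam("top")
for r in(.083,.091,.099):print(r,[(proj(S,[*(b0+d*(r-k)),.15]).round(1),proj(T,[*(b0+d*(r-k)),.15]).round(1)) for k in(0,.123,.135)])
for n,i in(("scene",g),("top",t)):
    h=cv2.cvtColor(i,cv2.COLOR_BGR2HSV);m=(((h[...,0]<10)|(h[...,0]>170))&(h[...,1]>90)&(h[...,2]>50))
    m=m[150:200,270:300] if n=="scene" else m[170:215,205:250]
    o=np.array([270,150] if n=="scene" else [205,170]);y,x=np.nonzero(m);print(n,len(x),(x.mean()+o[0],y.mean()+o[1]) if len(x) else 0)
a=cv2.resize(g[120:220,200:320],(480,400),interpolation=cv2.INTER_CUBIC);b=cv2.resize(t[160:270,150:270],(300,275),interpolation=cv2.INTER_CUBIC)
o=np.zeros((400,780,3),np.uint8);o[:,:480]=a;o[:275,480:]=b;cv2.imwrite("pics/s4.png",o)
```

```text
{'t': np.float64(8.8), 'position': array([0.5264, 0.0272, 0.1352]), 'opening': np.float64(0.0153), 'ft_force': array([ 15.8122,   4.7724, -11.0491])} moved 0.09894215165376058
wrist red rows [31 31 31 14  8  3  1]
0.083 [(array([242.5, 151.1]), array([249.2, 251.9])), (array([284.7, 168. ]), array([227. , 197.3])), (array([289.1, 169.8]), array([224.9, 192.2]))]
0.091 [(array([239.9, 150.1]), array([250.7, 255.6])), (array([281.8, 166.8]), array([228.4, 200.8])), (array([286.2, 168.6]), array([226.3, 195.6]))]
0.099 [(array([237.4, 149. ]), array([252.2, 259.3])), (array([278.9, 165.7]), array([229.8, 204.2])), (array([283.3, 167.4]), array([227.7, 199.1]))]
scene 31 (np.float64(286.93548387096774), np.float64(164.0))
top 35 (np.float64(226.77142857142857), np.float64(197.05714285714285))
```

View pics/s4.png

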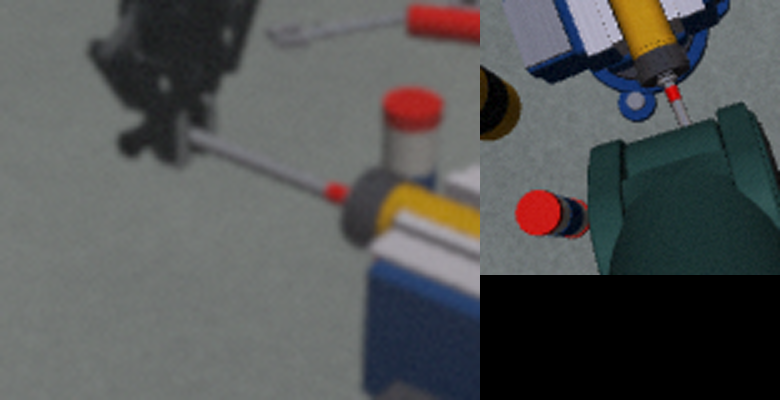

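The whole ring is out with bare bush behind it. The rod is at about 0.088 to 0.090 m by the top and wrist views, and the cartridge stands undisturbed. One check that it's steady, then I hand in.

>>> drive_tool([
  [[0,0,0],[0,0,0],0.82],
  [[0,0,0],[0,0,0],0.82],
  [[0,0,0],[0,0,0],0.82],
  [[0,0,0],[0,0,0],0.82],
])

```text
t: 9.45
position: [0.5264, 0.0272, 0.1352]
tcp_rot: [-0.009, 0.828, -0.56, 0.008]
ft_force: [15.6, 5.1, -11.2]
opening: 0.015
```

Run:
```python
from h import *
s=get_state();T=cam("top");t=grab_frame("top")
h=cv2.cvtColor(t,cv2.COLOR_BGR2HSV);m=(((h[...,0]<10)|(h[...,0]>170))&(h[...,1]>90)&(h[...,2]>50))[170:215,205:250]
y,x=np.nonzero(m);p=onz(T,x.mean()+205,y.mean()+170,.155)[:2];r=(p-[.592,.0548])@[-.928,-.372]+.129
print(s['position'],s['ft_force'],abs(s['qvel']).max(),"rod",r)
if .085<r<.097: print(close_job())
```

```text
[0.52638521 0.02721108 0.13519565] [ 15.63240237   5.10132978 -11.17312663] 0.002693894128373081 rod 0.08938046339343772
the job is handed in; nothing more can be done
None
```

I drew the rod out slowly until the whole red ring was clear of the end cap, and handed the job in at about 9.5 s with the gripper still holding it there. The fingers straddle the rod and hook behind the T-bar, about 15 mm apart. They are not squeezing the 10 mm rod; the hook holds it against the spring.

- **Rod position:** the last check, from the top camera, put the rod at 0.089 m. Adding the tool's travel to an earlier wrist reading gave about 0.090 m, and a rougher estimate from the previous top picture gave 0.088 m. All are inside the 0.083–0.099 m window, and the scene and top pictures show the whole ring out.
- **Pull:** the arm was still, with about 16 N on it along the rod, which matches the expected spring force. The sensor also read about 11 N of downward force that I could not explain. The total is about 20 N, well under the 55 N limit.
- **Other objects:** nothing else was approached. The cartridge looks undisturbed in the last pictures. I did not measure the cartridge, gun head or spray can positions again at the end.

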